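Leak-check the weld seam of a gas housing

TASK

Take the leak probe out of its stand and, holding it upright, guide its tip slowly (about 3 cm per second) along the whole raised weld seam on top of the gas housing, starting at the end next to the pipe stub and finishing at the other end. Keep the tip over the seam all the way, a few millimetres above it or barely touching, without pressing and without straying onto the rest of the housing's top. Then lift it clear and hang the probe back upright in its stand.

Things in the scene. Friction and masses are not known exactly. Their poses are not given: they have to be found in the camera images.
- probe: Loose upright hand probe, 134 mm long, 0.14 kg: grey round handle 28 mm in diameter (56 to 130 mm above the tip; grip it about 92 mm above the tip), flat black collar 56 mm in diameter (50 to 56 mm above the tip), steel shaft 8 mm in diameter tapering to the tip. Origin at the tip, z up along the probe; yaw is immaterial. Starts hanging in the stand by its collar, tip 12 mm above the worktop.
- probe_tip (a point): The lower end of the probe's shaft (same point as the probe's origin).
- housing: Fixed flat steel box 60 x 152 x 30 mm (x, y, z); origin at centre of underside. Rippled weld seam on top along x = 0 from y = +45 to y = -45 mm, 9 mm wide, crest at z = 33 mm. Pipe stub 13 mm in diameter at x = 0, y = +64 mm, up to z = 50 mm. A like-sized box with a stub but a round bolted cover and no seam stands farther left: not that one.
- stand: Fixed stand: aluminium top plate 76 x 76 x 8 mm on four pillars; top 62 mm above the worktop, with a round through hole 34 mm in diameter in its middle. Origin at the centre of its underside. The probe's shaft goes down the hole, its collar rests on the plate (tip then at z = 12 mm) and it stays upright when let go. A 475 mm high monitor stands near, nearer the robot: come round its right end.

How it is judged:
On the way, in this order (a step that is already met when the one before it is completed fails the run):
1. the upright probe's tip is over the start of the seam, at the pipe-stub end (y of probe_tip in the frame of housing between 0.033 and 0.06 m and x of probe_tip in the frame of housing between -0.012 and 0.012 m and z of probe_tip in the frame of housing between 0.026 and 0.05 m and angle between probe's own z axis and vertical below 0.3 rad), for 0.1 s.
2. the upright probe's tip is a quarter of the way along (y of probe_tip in the frame of housing between 0.0135 and 0.0315 m and x of probe_tip in the frame of housing between -0.012 and 0.012 m and z of probe_tip in the frame of housing between 0.026 and 0.05 m and angle between probe's own z axis and vertical below 0.3 rad), for 0.1 s.
3. the upright probe's tip is over the middle of the seam (y of probe_tip in the frame of housing between -0.009 and 0.009 m and x of probe_tip in the frame of housing between -0.012 and 0.012 m and z of probe_tip in the frame of housing between 0.026 and 0.05 m and angle between probe's own z axis and vertical below 0.3 rad), for 0.1 s.
4. the upright probe's tip is three quarters of the way along (y of probe_tip in the frame of housing between -0.0315 and -0.0135 m and x of probe_tip in the frame of housing between -0.012 and 0.012 m and z of probe_tip in the frame of housing between 0.026 and 0.05 m and angle between probe's own z axis and vertical below 0.3 rad), for 0.1 s.
5. the upright probe's tip is over the far end of the seam (y of probe_tip in the frame of housing between -0.06 and -0.033 m and x of probe_tip in the frame of housing between -0.012 and 0.012 m and z of probe_tip in the frame of housing between 0.026 and 0.05 m and angle between probe's own z axis and vertical below 0.3 rad), for 0.1 s.
At the end, for the whole second after the job is handed in: The probe hangs at rest in its stand again: upright within 10 degrees, its shaft in the hole within 18 mm of the stand's centre line, its collar down on the top plate (tip 5 to 20 mm above the stand's underside) (horizontal distance between probe and stand below 0.018 m and z of probe in the frame of stand between 0.005 and 0.02 m and angle between probe's own z axis and vertical below 0.17 rad and linear speed of probe below 0.03 m/s); the robot touches nothing.
It fails at once if the probe moves faster than 0.12 m/s while its tip is close over the seam (x of probe_tip in the frame of housing between -0.012 and 0.012 m and y of probe_tip in the frame of housing between -0.036 and 0.036 m and z of probe_tip in the frame of housing below 0.045 m and linear speed of probe above 0.12 m/s).
It fails at once if the tip, low over the housing, strays more than 18 mm sideways from the seam ((x of probe_tip in the frame of housing above 0.018 m or x of probe_tip in the frame of housing below -0.018 m) and x of probe_tip in the frame of housing between -0.03 and 0.03 m and y of probe_tip in the frame of housing between -0.042 and 0.042 m and z of probe_tip in the frame of housing below 0.042 m).
It fails at once if the probe is pressed on the housing with more than 20 N (contact force between probe and housing above 20 N).
It also fails if it takes over 58 s, if anything falls off the work surface, if the arm or the gripper's body presses on something with over 40 N, if the wrist force passes 120 N, or if a joint passes its speed limit or range.

ROBOT

A 7-joint arm with a two-finger parallel gripper is mounted at the origin on the work surface; the furniture and walls round the work are solid. World frame = base frame: x ahead of the robot, y to its left, z up, the work surface at z = 0. Lengths are in m, angles in rad, forces in N, time in s.
With the tool pointing down it reaches from about 0.35 to 0.9 m from the base axis. Payload 8.1 kg.
Tool frame: the origin (TCP) lies midway between the tips of the shut fingers; the grasp point (between the pads) lies 19 mm behind it; z points along the fingers, y is the line along which they close (so a half turn about z gives the same grasp; the last joint's range is limited). The gripper opens to 92 mm and grips with 3 to 60 N. Pads are 19 mm wide; open, the fingers measure 130 mm over their backs; the gripper's body (75 mm by 190 mm) begins 47 mm behind the grasp point.
Start: joints at [1.051, 0.434, 0.025, 1.573, -0.012, 1.134, -0.075], TCP at [0.253, -0.572, 0.227] pointing down, gripper open.
Joint ranges: [-2.62, 2.62], [-0.44, 2.09], [-1.27, 1.32], [0.08, 2.57], [-1.32, 4.46], [0.12, 2], [-2.74, 2.74]. Speed limits (rad/s): [2.22, 2.22, 3.01, 3.01, 3.14, 3.14, 3.14].

INTERFACE

Orientations are given as a rotation vector (axis times angle).
In Python, from cell import observe, get_image, camera_model, sign_off, recognise, silhouettes gives the robot as it stands.
- The arm moves only by the tool apply_moves, never from a script. Its argument "motion" is a list of rows, each an object of numbers: "x", "y", "z": the shift along the world's x, y, z in cm; "yaw": the turn about the world's z in degrees; "hand": the opening, from -1 (shut) to 1 (fully open), so that 0 is half open. In form: [{"x": .., "y": .., "z": .., "yaw": .., "hand": ..}, ...]. A call has 1 to 10 rows; each row is the pose to reach, as a shift and turn from the pose commanded when the call began; what a row does not reach only later rows make up. A row lasts 1/8 s, in which the tool goes at most 62.5 mm and 10.7 degrees, less where a joint would pass 70% of its speed; a pose out of reach is approached as far as the arm can. A call with a gripper value outside its range is refused whole. The fingers move at their own pace and stop on an object; "newtons" is the grip in N (left out, the last holds). Time passes only in rows, so rows that repeat a pose let the fingers close. It gives the time, the measured TCP pose, the force, the opening and the grip force at its end, in the units of the state.
- observe(): the state, without advancing time (a new reading comes with each control period).
- get_image(name): name is "scene" or "top" or "wrist"; returns the picture (420x560x3 uint8, blue, green, red); there is no depth.
- camera_model(name): a dict with "camera_matrix" (3x3 intrinsics, pixels), "T" (4x4, takes a point from camera to world coordinates). Camera axes: x right, y up, looking along -z (the intrinsics and any distortion apply to the point x, -y, -z); pixel columns grow to the right and rows downward; lengths in m; the calibration is good to about 2 mm. A picture is of the moment at which its call begins: read the wrist's pose just before it. camera_model takes no time and is no camera call; for the wrist camera it gives the pose at the moment of the call.
- sign_off(): hands the job in; it is judged then, once.
Trained networks look in the newest picture that a camera, given by its name, has taken for a name from the list of things; names that differ only in an ending like _2 or _b are one class to them, and where a whole thing is asked for, a point or a joint stands for the part that bears it (a point fixed in the world has none). Each returns a list of dicts, best first, with "p" (0 to 1); they miss things now and then, are a little off and sometimes report something else, mostly with a low value. They report only what shows in the picture. A call takes as long as a camera call.
- recognise(query, camera): "rect" ([left, top, right, bottom] in pixels, round what is visible of it).
- silhouettes(query, camera): "mask" (420x560 bool, what is visible of it) and "rect" ([left, top, right, bottom] in pixels, round what is visible of it).
The state is a dict: "clock": time; "joints": joint angles; "dq": joint speeds; "joint_efforts": joint torques, N m; "position": TCP position; "ee_rot": TCP orientation; "force": force on the tool from outside, world axes, zero at the start; "ft_torque": the same for the moment, N m; "width": opening from 0.0 (shut) to 1.0 (fully open); "gripper_force": force on a finger pad.
Only numpy, scipy, OpenCV 4.12 (cv2) and the standard library are available. Lean on these libraries where they do the work, as an engineer would, in place of code of your own. Each camera call takes 0.05 s, during which the arm holds its last target. There are 200 camera calls.

## Working session

There is one attempt and no reset: what is moved stays moved. The work goes in short steps, Python scripts to look and compute and a tool call to move; the robot and the scene stay as the last step left them, time stands still between calls to the robot, and variables do not carry over. Pictures are saved under pics/ and viewed, at most 10 in all, crops included, and the job is handed in when it is done.

Besides the shell and the picture viewer there is one more tool, called by a JSON object that holds its "name" and its "arguments", one argument or row to a line. apply_moves: Moves the arm, as the interface text tells. Its arguments: {"type":"object","properties":{"motion":{"type":"array","items":{"type":"object","properties":{"x":{"type":"number"},"y":{"type":"number"},"z":{"type":"number"},"yaw":{"type":"number"},"hand":{"type":"number"}}}},"newtons":{"type":"number"}},"required":["motion"]}

```bash
mkdir -p pics
python3 - <<'E'
from cell import *
import cv2,numpy as np
s=observe(); print(s['clock'],s['position'],s['ee_rot'],s['width'])
a=get_image('scene');b=get_image('top')
cv2.imwrite('pics/a.png',a);cv2.imwrite('pics/b.png',b)
for c in('scene','top'):
  m=camera_model(c);print(c,np.round(m['camera_matrix'],1).tolist(),np.round(m['T'],3).tolist(),[k for k in m])
  for q in('probe','housing','stand'):
    print(q,[(np.round(d['rect']).tolist(),round(d['p'],2)) for d in recognise(q,c)])
E
```

```text
0.0 [ 0.25277822 -0.57105272  0.22596493] [-3.07219386e+00 -6.49538496e-01  6.96314236e-04] 1.0000206517513703
scene [[389.4, 0.0, 278.8], [0.0, 389.4, 215.4], [0.0, 0.0, 1.0]] [[0.987, 0.087, -0.137, 0.388], [-0.162, 0.569, -0.806, -1.046], [0.008, 0.818, 0.575, 0.556], [0.0, 0.0, 0.0, 1.0]] ['camera_matrix', 'T']
probe [([267.0, 168.0, 292.0, 207.0], 0.6)]
housing [([266.0, 225.0, 316.0, 284.0], 0.77)]
stand [([262.0, 191.0, 299.0, 229.0], 0.65)]
top [[499.9, 0.0, 283.1], [0.0, 499.9, 196.1], [0.0, 0.0, 1.0]] [[0.017, 0.994, -0.107, 0.412], [-1.0, 0.016, -0.002, -0.345], [-0.001, 0.107, 0.994, 0.889], [0.0, 0.0, 0.0, 1.0]] ['camera_matrix', 'T']
probe []
housing [([291.0, 168.0, 381.0, 214.0], 0.88)]
stand [([225.0, 157.0, 281.0, 215.0], 0.92), ([236.0, 172.0, 264.0, 201.0], 0.73)]
```

View pics/a.png

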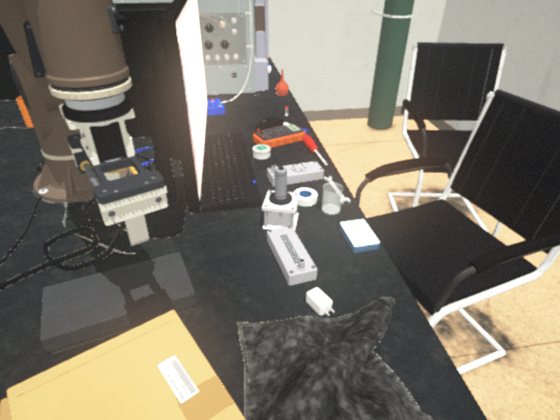

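View pics/b.png

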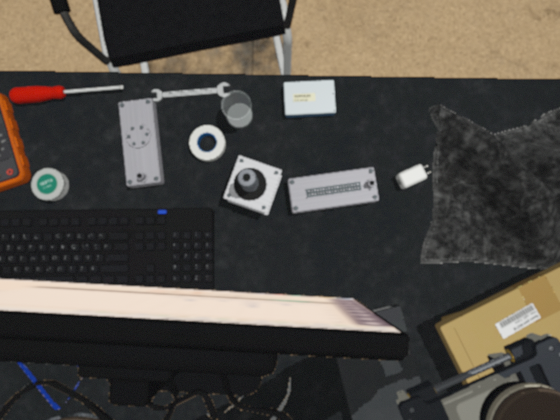

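The scene shows the stand with probe at (280,205) and the seamed housing at (291,255). In the top view the stand is at (253,186) and the housing at (334,190), with its stub at the right end (372,184). The monitor's right end is at about column 405.

```bash
cat > h.py <<'E'
from cell import *
import cv2,numpy as np
def ray(m,uv,z):
    K=m['camera_matrix'];T=m['T']
    d=np.linalg.inv(K)@[uv[0],uv[1],1]; d=T[:3,:3]@[d[0],-d[1],-d[2]]
    o=T[:3,3]; return o+d*(z-o[2])/d[2]
def proj(m,p):
    T=m['T'];q=T[:3,:3].T@(np.asarray(p)-T[:3,3]);u=m['camera_matrix']@[q[0],-q[1],-q[2]];return u[:2]/u[2]
E
python3 - <<'E'
from h import *
b=get_image('top');m=camera_model('top')
for q,z in(('housing',.03),('stand',.062)):
    for d in silhouettes(q,'top')[:2]:
        k=d['mask'].astype(np.uint8);r=cv2.minAreaRect(cv2.findNonZero(k))
        P=np.array([ray(m,p,z) for p in cv2.boxPoints(r)])
        print(q,round(d['p'],2),np.round(r[0],1),np.round(P,4).tolist(),np.round(P.mean(0),4),np.round(np.linalg.norm(np.diff(P,axis=0),axis=1),4))
for n,uv,z in(('monR',(405,335),.475),('monTopFar',(350,298),.475),('monL',(405,350),.3)):
    print(n,np.round(ray(m,uv,z),3))
c=b[150:220,215:395];cv2.imwrite('pics/c.png',cv2.resize(c,None,fx=4.4,fy=4.4,interpolation=cv2.INTER_CUBIC))
E
```

```text
housing 0.55 [333.2 190.3] [[0.5347, -0.35, 0.03], [0.5585, -0.5009, 0.03], [0.4978, -0.5091, 0.03], [0.4743, -0.3594, 0.03]] [ 0.5163 -0.4298  0.03  ] [0.1527 0.0613 0.1515]
stand 0.77 [253.4 185.4] [[0.4921, -0.2432, 0.062], [0.5694, -0.2665, 0.062], [0.5447, -0.3439, 0.062], [0.4679, -0.32, 0.062]] [ 0.5185 -0.2934  0.062 ] [0.0808 0.0813 0.0805]
monR [ 0.345 -0.445  0.475]
monTopFar [ 0.374 -0.4    0.475]
monL [ 0.3   -0.487  0.3  ]
```

View pics/c.png

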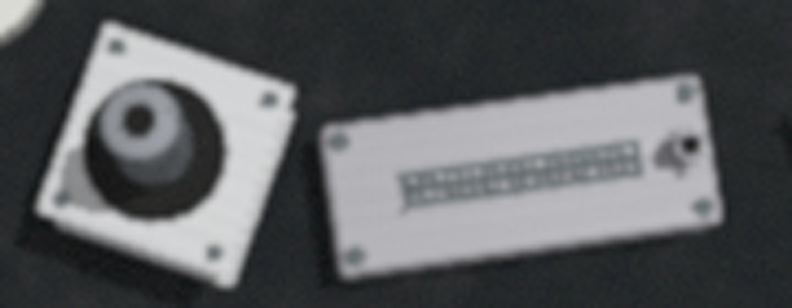

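The crop shows the plate centre at about (165,149), from its four screws, and the collar centre at about (155,149). The seam runs from (403,190) to (640,158), and the stub is at the right end near (690,145).

Run:
```python
from h import *
m=camera_model('top')
f=lambda u,v:((u+.5)/4.4+214.5,(v+.5)/4.4+149.5)
for n,p,z in(('stand screws',(165,149),.062),('collar',(154.5,149),.068),('handletop',(140,121),.142),('seamfar',(403,190),.033),('seamstub',(640,158),.033),('stubtop',(690,145),.05)):
    print(n,np.round(ray(m,f(*p),z),4))
m=camera_model('scene');get_image('scene')
d=silhouettes('probe','scene')
if d:
    k=d[0]['mask'];print(d[0]['p'],d[0]['rect'],[ (r,np.flatnonzero(k[r]).min(),np.flatnonzero(k[r]).max()) for r in range(166,210,4) if k[r].any()])
    for h in(.068,.1,.142):print(proj(m,(.514,-.288,h)),proj(m,(.5185,-.2934,h)))
```

```text
stand screws [ 0.5216 -0.2913  0.062 ]
collar [ 0.5207 -0.2877  0.068 ]
handletop [ 0.5206 -0.2877  0.142 ]
seamfar [ 0.5108 -0.383   0.033 ]
seamstub [ 0.525  -0.4758  0.033 ]
stubtop [ 0.5281 -0.4924  0.05  ]
0.91 [268.5, 166.7, 292.0, 219.9] [(166, np.int64(276), np.int64(283)), (170, np.int64(272), np.int64(286)), (174, np.int64(272), np.int64(287)), (178, np.int64(272), np.int64(287)), (182, np.int64(273), np.int64(287)), (186, np.int64(273), np.int64(287)), (190, np.int64(273), np.int64(286)), (194, np.int64(270), np.int64(290)), (198, np.int64(269), np.int64(291)), (202, np.int64(270), np.int64(289)), (206, np.int64(278), np.int64(282))]
[277.63973832 196.98908915] [279.92144305 198.06500161]
[277.7280396  185.16804795] [280.05745417 186.2164927 ]
[277.84962632 168.89102758] [280.24477309 169.89834399]
```

{"name": "apply_moves", "arguments": {
  "motion": [
    {"x":5},
    {"x":10},
    {"x":15},
    {"x":20},
    {"x":25},
    {"x":26.5},
    {"x":26.5}
  ]
}}

```text
schema error: expected keys x, y, z, yaw, hand
```

{"name": "apply_moves", "arguments": {
  "motion": [
    {"x":5,"y":0,"z":0,"yaw":0,"hand":1},
    {"x":10,"y":0,"z":0,"yaw":0,"hand":1},
    {"x":15,"y":0,"z":0,"yaw":0,"hand":1},
    {"x":20,"y":0,"z":0,"yaw":0,"hand":1},
    {"x":25,"y":0,"z":0,"yaw":0,"hand":1},
    {"x":26.8,"y":0,"z":0,"yaw":0,"hand":1},
    {"x":26.8,"y":0,"z":0,"yaw":0,"hand":1}
  ]
}}

```text
clock: 1.52
position: [0.5226, -0.5704, 0.2258]
ee_rot: [-3.072, -0.654, -0.0]
force: [-0.7, -0.7, 0.4]
width: 1.003
gripper_force: 0.0
```

Run:
```python
from h import *
s=observe();print(s['clock'],s['joints'],s['position'],s['force'])
cv2.imwrite('pics/d.png',get_image('scene'))
```

```text
1.525 [ 0.75336301  0.69525432  0.01410037  1.12184848 -0.0099797   1.32528519
 -0.38492835] [ 0.52264638 -0.57044496  0.22576775] [-0.69361427 -0.7441465   0.35561322]
```

View pics/d.png

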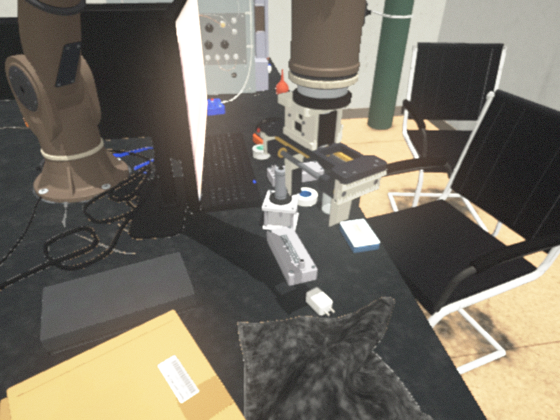

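The forearm clears the monitor well from above, so I'm continuing to a point over the probe.

{"name": "apply_moves", "arguments": {
  "motion": [
    {"x":0,"y":5,"z":0,"yaw":0,"hand":1},
    {"x":0,"y":10,"z":0,"yaw":0,"hand":1},
    {"x":0,"y":15,"z":0,"yaw":0,"hand":1},
    {"x":0,"y":20,"z":0,"yaw":0,"hand":1},
    {"x":-0.2,"y":24,"z":0,"yaw":0,"hand":1},
    {"x":-0.2,"y":27,"z":0,"yaw":0,"hand":1},
    {"x":-0.2,"y":28.3,"z":0,"yaw":0,"hand":1},
    {"x":-0.2,"y":28.3,"z":0,"yaw":0,"hand":1}
  ]
}}

```text
clock: 2.58
position: [0.5184, -0.289, 0.2272]
ee_rot: [3.073, 0.649, 0.0]
force: [-0.0, -0.2, -0.1]
width: 1.001
gripper_force: 0.0
```

Run:
```python
from h import *
s=observe();print(s['clock'],s['joints'],s['position'],s['force'])
w=get_image('wrist');m=camera_model('wrist');cv2.imwrite('pics/e.png',w)
print([(d['rect'],d['p']) for d in recognise('probe','wrist')])
print(np.round(m['T'],3).tolist())
for p in((.5207,-.2877,.142),(.5207,-.2877,.068),(.5205,-.2915,.062)):print(np.round(proj(m,p),1))
```

```text
2.575 [ 0.45154928  0.3851514  -0.04611111  1.64896079  0.01989838  1.10730597
 -0.75449693] [ 0.51844905 -0.28904707  0.22718544] [-0.04760799 -0.18386791 -0.0578336 ]
[([256.4, 164.7, 309.5, 226.9], 0.63)]
[[0.404, 0.879, 0.253, 0.587], [-0.915, 0.388, 0.113, -0.261], [0.001, -0.277, 0.961, 0.386], [0.0, 0.0, 0.0, 1.0]]
[285.2 210. ]
[285.7 189.9]
[288.9 190.3]
```

View pics/e.png

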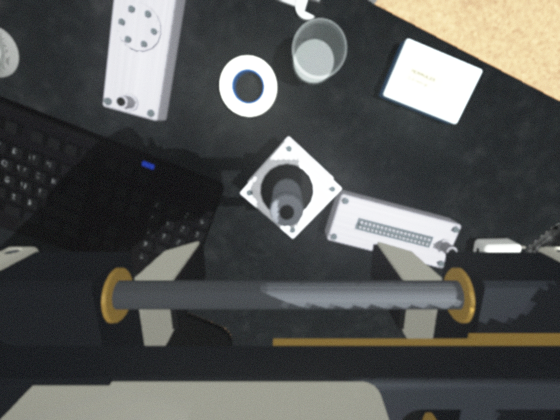

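The wrist view shows the handle top at (287,211), the collar at (287,190) and the plate centre at about (290,189). That agrees with my estimates to about 1 px.

{"name": "apply_moves", "arguments": {
  "motion": [
    {"x":0.2,"y":0,"z":-3,"yaw":0,"hand":1},
    {"x":0.2,"y":0,"z":-6,"yaw":0,"hand":1},
    {"x":0.2,"y":0,"z":-9,"yaw":0,"hand":1},
    {"x":0.2,"y":0,"z":-12,"yaw":0,"hand":1},
    {"x":0.2,"y":0,"z":-14,"yaw":0,"hand":1},
    {"x":0.2,"y":0,"z":-14.2,"yaw":0,"hand":1},
    {"x":0.2,"y":0,"z":-14.2,"yaw":0,"hand":1}
  ],
  "newtons": 20
}}

```text
clock: 3.55
position: [0.5211, -0.2896, 0.0851]
ee_rot: [3.073, 0.648, 0.0]
force: [-0.3, 1.0, 0.4]
width: 0.998
gripper_force: 0.0
```

{"name": "apply_moves", "arguments": {
  "motion": [
    {"x":0,"y":0,"z":0,"yaw":0,"hand":-1},
    {"x":0,"y":0,"z":0,"yaw":0,"hand":-1},
    {"x":0,"y":0,"z":0,"yaw":0,"hand":-1},
    {"x":0,"y":0,"z":0,"yaw":0,"hand":-1},
    {"x":0,"y":0,"z":0,"yaw":0,"hand":-1},
    {"x":0,"y":0,"z":0,"yaw":0,"hand":-1},
    {"x":0,"y":0,"z":0,"yaw":0,"hand":-1},
    {"x":0,"y":0,"z":0,"yaw":0,"hand":-1}
  ],
  "newtons": 20
}}

```text
clock: 4.55
position: [0.5209, -0.2884, 0.0847]
ee_rot: [-3.073, -0.65, 0.0]
force: [-0.2, 0.7, -0.3]
width: 0.303
gripper_force: 20.0
```

{"name": "apply_moves", "arguments": {
  "motion": [
    {"x":0,"y":0,"z":1,"yaw":0,"hand":-1},
    {"x":0,"y":0,"z":3,"yaw":0,"hand":-1},
    {"x":0,"y":0,"z":5,"yaw":0,"hand":-1},
    {"x":0,"y":0,"z":7,"yaw":0,"hand":-1},
    {"x":0,"y":0,"z":8,"yaw":0,"hand":-1},
    {"x":0,"y":0,"z":8,"yaw":0,"hand":-1}
  ]
}}

```text
clock: 5.3
position: [0.5214, -0.2888, 0.1655]
ee_rot: [3.073, 0.65, 0.002]
force: [-0.1, 0.5, -1.2]
width: 0.304
gripper_force: 20.0
```

{"name": "apply_moves", "arguments": {
  "motion": [
    {"x":0,"y":-2,"z":0,"yaw":0,"hand":-1},
    {"x":0,"y":-5,"z":0,"yaw":0,"hand":-1},
    {"x":0.1,"y":-8,"z":0,"yaw":0,"hand":-1},
    {"x":0.2,"y":-11,"z":0,"yaw":0,"hand":-1},
    {"x":0.3,"y":-14,"z":0,"yaw":0,"hand":-1},
    {"x":0.3,"y":-16.5,"z":0,"yaw":0,"hand":-1},
    {"x":0.3,"y":-18,"z":0,"yaw":0,"hand":-1},
    {"x":0.3,"y":-18.5,"z":0,"yaw":0,"hand":-1},
    {"x":0.3,"y":-18.5,"z":0,"yaw":0,"hand":-1}
  ]
}}

```text
clock: 6.42
position: [0.524, -0.4731, 0.1644]
ee_rot: [-3.073, -0.65, 0.0]
force: [0.1, 0.3, -1.2]
width: 0.302
gripper_force: 20.0
```

Run:
```python
from h import *
s=observe();p=s['position'];print(s['clock'],p,s['force'])
w=get_image('scene');m=camera_model('scene');
t=np.array([p[0],p[1],p[2]-.0727]);print([np.round(proj(m,t+[0,0,h]),1).tolist() for h in(0,.053)])
print(np.round(proj(m,(.5244,-.474,.033)),1),np.round(proj(m,(.5106,-.385,.033)),1))
u,v=np.round(proj(m,t)).astype(int)
cv2.imwrite('pics/f.png',cv2.resize(w[v-60:v+50,u-60:u+60],None,fx=5,fy=5,interpolation=cv2.INTER_CUBIC));print('crop origin',u-60,v-60)
```

```text
6.425 [ 0.52399287 -0.47313143  0.16438289] [ 0.14172439  0.29333654 -1.15363079]
[[298.3, 237.3], [299.3, 214.7]]
[297.5 260.5] [283.1 234.2]
crop origin 238 177
```

View pics/f.png

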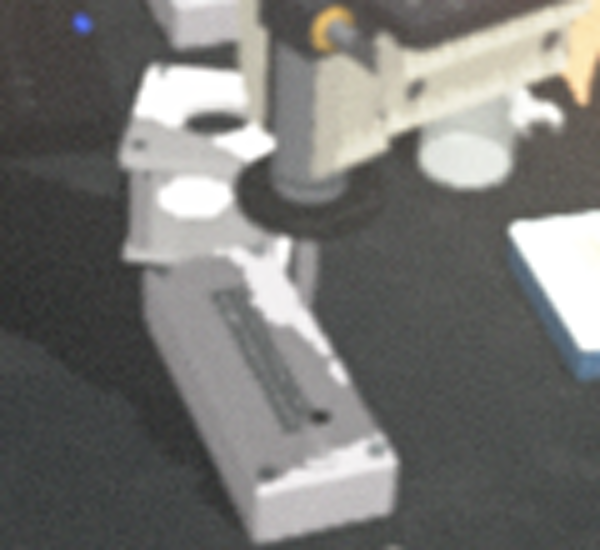

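The tip is directly above the stub end of the seam, where predicted, and the seam's image ends (283,235) and (296,262) match to within 2 px. Descending now.

{"name": "apply_moves", "arguments": {
  "motion": [
    {"x":0,"y":0,"z":-1,"yaw":0,"hand":-1},
    {"x":0,"y":0,"z":-2,"yaw":0,"hand":-1},
    {"x":0,"y":0,"z":-3,"yaw":0,"hand":-1},
    {"x":0,"y":0,"z":-4,"yaw":0,"hand":-1},
    {"x":0,"y":0,"z":-4.6,"yaw":0,"hand":-1},
    {"x":0,"y":0,"z":-5.1,"yaw":0,"hand":-1},
    {"x":0,"y":0,"z":-5.4,"yaw":0,"hand":-1},
    {"x":0,"y":0,"z":-5.4,"yaw":0,"hand":-1},
    {"x":0,"y":0,"z":-5.4,"yaw":0,"hand":-1}
  ]
}}

```text
clock: 7.6
position: [0.5242, -0.4737, 0.1111]
ee_rot: [3.073, 0.65, 0.001]
force: [-0.6, 0.2, -0.6]
width: 0.302
gripper_force: 20.0
```

Run:
```python
from h import *
s=observe();p=s['position'];print(s['clock'],p,s['force'])
w=get_image('scene');m=camera_model('scene');
t=np.array([p[0],p[1],p[2]-.0727]);print(np.round(proj(m,t),1))
cv2.imwrite('pics/g.png',cv2.resize(w[200:290,250:340],None,fx=6.5,fy=6.5,interpolation=cv2.INTER_CUBIC))
```

```text
7.6 [ 0.5241603  -0.47366682  0.1110591 ] [-0.62942167  0.15098542 -0.58359098]
[297.4 258.4]
```

View pics/g.png

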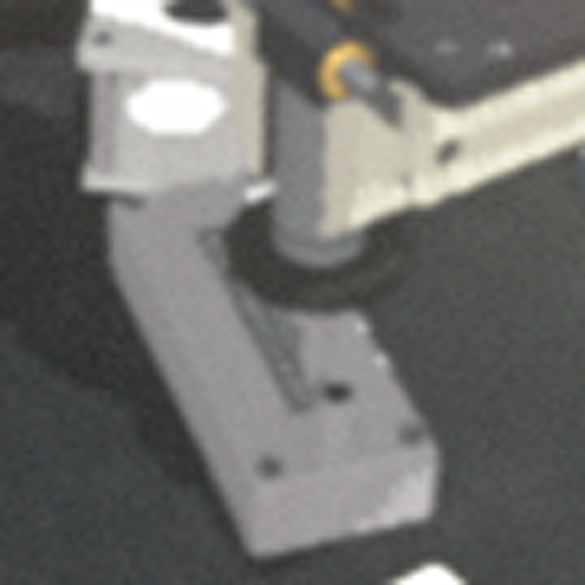

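The probe is low over the stub end of the seam, with the predicted tip at about (308,380) and the seam end at (302,405) in the crop. No contact force. Nudging to the very end, then tracing.

{"name": "apply_moves", "arguments": {
  "motion": [
    {"x":0,"y":-0.2,"z":-0.1,"yaw":0,"hand":-1},
    {"x":0,"y":-0.2,"z":-0.1,"yaw":0,"hand":-1},
    {"x":-0.1,"y":0.1,"z":-0.1,"yaw":0,"hand":-1},
    {"x":-0.15,"y":0.5,"z":-0.1,"yaw":0,"hand":-1},
    {"x":-0.2,"y":0.9,"z":-0.1,"yaw":0,"hand":-1},
    {"x":-0.25,"y":1.25,"z":-0.1,"yaw":0,"hand":-1},
    {"x":-0.3,"y":1.6,"z":-0.1,"yaw":0,"hand":-1},
    {"x":-0.4,"y":2.0,"z":-0.1,"yaw":0,"hand":-1},
    {"x":-0.45,"y":2.4,"z":-0.1,"yaw":0,"hand":-1},
    {"x":-0.5,"y":2.8,"z":-0.1,"yaw":0,"hand":-1}
  ]
}}

```text
clock: 8.9
position: [0.519, -0.4452, 0.1098]
ee_rot: [3.074, 0.65, 0.0]
force: [-0.4, 0.3, -0.8]
width: 0.304
gripper_force: 20.0
```

{"name": "apply_moves", "arguments": {
  "motion": [
    {"x":-0.05,"y":0.4,"z":0,"yaw":0,"hand":-1},
    {"x":-0.1,"y":0.75,"z":0,"yaw":0,"hand":-1},
    {"x":-0.15,"y":1.1,"z":0,"yaw":0,"hand":-1},
    {"x":-0.2,"y":1.5,"z":0,"yaw":0,"hand":-1},
    {"x":-0.3,"y":1.9,"z":0,"yaw":0,"hand":-1},
    {"x":-0.35,"y":2.25,"z":0,"yaw":0,"hand":-1},
    {"x":-0.4,"y":2.6,"z":0,"yaw":0,"hand":-1},
    {"x":-0.45,"y":3.0,"z":0,"yaw":0,"hand":-1}
  ]
}}

```text
clock: 9.9
position: [0.5145, -0.4153, 0.1097]
ee_rot: [3.074, 0.65, 0.0]
force: [-1.0, 0.9, -0.5]
width: 0.304
gripper_force: 20.0
```

Run:
```python
from h import *
s=observe();p=s['position'];print(s['clock'],p,s['force'])
d=p[:2]-[.5175,-.4295];print('along',d@[.154,-.988],'side',d@[.988,.154])
```

```text
9.9 [ 0.51446977 -0.41529872  0.10974917] [-1.00209516  0.92409993 -0.53235146]
along -0.014497520275162268 side -0.0008068672172904256
```

Now at −14.5 mm along with a side offset of −0.8 mm. About 32 mm to go.

{"name": "apply_moves", "arguments": {
  "motion": [
    {"x":-0.05,"y":0.4,"z":0,"yaw":0,"hand":-1},
    {"x":-0.1,"y":0.75,"z":0,"yaw":0,"hand":-1},
    {"x":-0.15,"y":1.1,"z":0,"yaw":0,"hand":-1},
    {"x":-0.2,"y":1.5,"z":0,"yaw":0,"hand":-1},
    {"x":-0.3,"y":1.9,"z":0,"yaw":0,"hand":-1},
    {"x":-0.35,"y":2.25,"z":0,"yaw":0,"hand":-1},
    {"x":-0.4,"y":2.6,"z":0,"yaw":0,"hand":-1},
    {"x":-0.45,"y":3.0,"z":0,"yaw":0,"hand":-1},
    {"x":-0.5,"y":3.3,"z":0,"yaw":0,"hand":-1},
    {"x":-0.5,"y":3.3,"z":0,"yaw":0,"hand":-1}
  ]
}}

```text
clock: 11.15
position: [0.5095, -0.3822, 0.1098]
ee_rot: [-3.073, -0.65, -0.0]
force: [-0.9, -0.2, -0.7]
width: 0.303
gripper_force: 20.0
```

{"name": "apply_moves", "arguments": {
  "motion": [
    {"x":0,"y":0,"z":0,"yaw":0,"hand":-1},
    {"x":0,"y":0,"z":0.5,"yaw":0,"hand":-1},
    {"x":0,"y":0,"z":1.5,"yaw":0,"hand":-1},
    {"x":0,"y":0,"z":3,"yaw":0,"hand":-1},
    {"x":0,"y":0,"z":4.5,"yaw":0,"hand":-1},
    {"x":0,"y":0,"z":5.5,"yaw":0,"hand":-1},
    {"x":0,"y":0,"z":5.5,"yaw":0,"hand":-1}
  ]
}}

```text
clock: 12.02
position: [0.51, -0.3829, 0.1659]
ee_rot: [3.072, 0.65, 0.002]
force: [-0.1, 0.3, -1.7]
width: 0.299
gripper_force: 20.0
```

{"name": "apply_moves", "arguments": {
  "motion": [
    {"x":0.2,"y":1.5,"z":0,"yaw":0,"hand":-1},
    {"x":0.5,"y":4,"z":0,"yaw":0,"hand":-1},
    {"x":0.8,"y":6.5,"z":0,"yaw":0,"hand":-1},
    {"x":1,"y":8.5,"z":0,"yaw":0,"hand":-1},
    {"x":1.1,"y":9.2,"z":0,"yaw":0,"hand":-1},
    {"x":1.1,"y":9.2,"z":0,"yaw":0,"hand":-1},
    {"x":1.1,"y":9.2,"z":0,"yaw":0,"hand":-1}
  ]
}}

```text
clock: 12.9
position: [0.5202, -0.2917, 0.1647]
ee_rot: [3.073, 0.648, -0.0]
force: [1.0, -0.3, -1.9]
width: 0.302
gripper_force: 20.0
```

{"name": "apply_moves", "arguments": {
  "motion": [
    {"x":0,"y":0,"z":-1.5,"yaw":0,"hand":-1},
    {"x":0,"y":0,"z":-3,"yaw":0,"hand":-1},
    {"x":0,"y":0,"z":-4.5,"yaw":0,"hand":-1},
    {"x":0,"y":0,"z":-5.5,"yaw":0,"hand":-1},
    {"x":0,"y":0,"z":-6.5,"yaw":0,"hand":-1},
    {"x":0,"y":0,"z":-7.2,"yaw":0,"hand":-1},
    {"x":0,"y":0,"z":-7.7,"yaw":0,"hand":-1},
    {"x":0,"y":0,"z":-7.7,"yaw":0,"hand":-1},
    {"x":0,"y":0,"z":-7.7,"yaw":0,"hand":-1}
  ]
}}

```text
clock: 14.02
position: [0.5207, -0.2906, 0.0881]
ee_rot: [3.073, 0.65, 0.001]
force: [0.2, 0.5, -0.3]
width: 0.303
gripper_force: 20.0
```

{"name": "apply_moves", "arguments": {
  "motion": [
    {"x":0,"y":0,"z":-0.2,"yaw":0,"hand":-1},
    {"x":0,"y":0,"z":-0.3,"yaw":0,"hand":-1},
    {"x":0,"y":0,"z":-0.3,"yaw":0,"hand":-1},
    {"x":0,"y":0,"z":-0.3,"yaw":0,"hand":-1}
  ]
}}

```text
clock: 14.52
position: [0.5205, -0.2905, 0.0848]
ee_rot: [3.074, 0.65, -0.0]
force: [0.4, 0.3, -1.2]
width: 0.305
gripper_force: 20.0
```

{"name": "apply_moves", "arguments": {
  "motion": [
    {"x":0,"y":0,"z":0,"yaw":0,"hand":-0.3},
    {"x":0,"y":0,"z":0,"yaw":0,"hand":0},
    {"x":0,"y":0,"z":0,"yaw":0,"hand":0.5},
    {"x":0,"y":0,"z":0,"yaw":0,"hand":1},
    {"x":0,"y":0,"z":0,"yaw":0,"hand":1},
    {"x":0,"y":0,"z":0,"yaw":0,"hand":1},
    {"x":0,"y":0,"z":0,"yaw":0,"hand":1},
    {"x":0,"y":0,"z":0,"yaw":0,"hand":1}
  ]
}}

```text
clock: 15.52
position: [0.5205, -0.2905, 0.0847]
ee_rot: [3.074, 0.65, -0.0]
force: [-0.5, -0.7, -0.2]
width: 0.993
gripper_force: 0.0
```

{"name": "apply_moves", "arguments": {
  "motion": [
    {"x":0,"y":0,"z":1,"yaw":0,"hand":1},
    {"x":0,"y":0,"z":3,"yaw":0,"hand":1},
    {"x":0,"y":0,"z":6,"yaw":0,"hand":1},
    {"x":0,"y":0,"z":9,"yaw":0,"hand":1},
    {"x":0,"y":0,"z":12,"yaw":0,"hand":1},
    {"x":0,"y":0,"z":14,"yaw":0,"hand":1},
    {"x":0,"y":0,"z":15,"yaw":0,"hand":1},
    {"x":0,"y":0,"z":15,"yaw":0,"hand":1}
  ]
}}

```text
clock: 16.52
position: [0.5207, -0.2906, 0.2353]
ee_rot: [3.073, 0.65, 0.001]
force: [-0.2, 0.7, -0.9]
width: 1.0
gripper_force: 0.0
```

Run:
```python
from h import *
s=observe();print(s['clock'],s['position'],s['force'])
w=get_image('wrist');m=camera_model('wrist');a=get_image('scene')
c=lambda i,s:cv2.resize(i,None,fx=s,fy=s,interpolation=cv2.INTER_CUBIC)
cv2.imwrite('pics/i.png',np.hstack([c(w[120:260,210:350],2.8)[:390,:390],c(a[150:250,230:330],3.9)[:390,:390]]))
for p in((.5205,-.2915,.142),(.5205,-.2915,.068)):print(np.round(proj(m,p),1))
```

```text
16.525 [ 0.52070162 -0.2905929   0.23534776] [-0.19105826  0.68551335 -0.94452197]
[288.1 211.4]
[288.  191.5]
```

View pics/i.png

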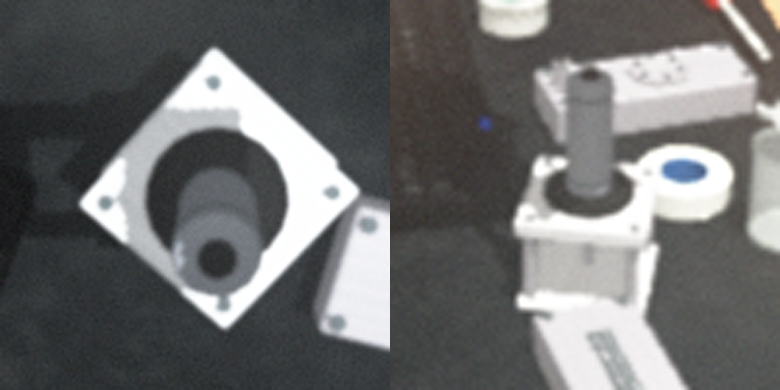

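The probe is upright with its collar flat on the plate. In the wrist crop the collar is at (217,199) and the plate centre at about (219,192). The gripper is clear, so I'm handing in.

```bash
python3 -c "
from cell import *
print(sign_off())"
```

```text
the job is handed in; nothing more can be done
None
```

The probe's tip was guided along the whole seam from the stub end to the far end, about 4 mm above it with no pressing. The probe is now hanging upright in its stand with the gripper clear, and the job was handed in at about 17 s (no verdict was returned).

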